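# Pack the field-clinic kit case

## Task

Finish packing the shallow green case for the field clinic: stand the amber jar with the orange cap and the white carton with the green band upright in it, in a row with the black battery that is already packed, all three resting on the case's floor. Lower each one in and set it down rather than dropping it. Leave the jar with the blue cap and the carton with the red band where they are.

Things in the scene. Friction and masses are not known exactly. Their poses are not given: they have to be found in the camera images.
- case: Shallow open green case, fixed: outside 84 mm (x) by 210 mm (y), 40 mm high; walls and floor 5 mm, so inside 74 by 200 mm. Origin: centre of its underside, on the bench. The battery fills its +y end; jar and carton go in a row along y in the rest, either order, carton's 60 mm side along y. Fingers facing the long walls, tips over 40 mm above the item's foot, clear rim and neighbours.
- jar_mid (a point): Brown amber-glass jar with a paper label and an orange screw cap, closed, upright: a cylinder 50 mm across (cap 48 mm) and 110 mm tall (glass body up to 84 mm, cap from 88 to 110 mm), about 0.2 kg. To be packed. The point is on its axis, half-way up (55 mm above its foot); z up along the axis.
- carton_mid (a point): White carton with a green band round it and a green patch on its top, closed, rigid, upright: 45 mm along its x, 60 mm along its y, 110 mm tall, about 0.16 kg. To be packed. The point is its centre, half-way up (55 mm above its foot); z up.
- battery_mid (a point): Black battery block, grey band, two brass strips on its top, already standing loose in the case at its +y end: 60 mm along its x, 55 mm along its y, 100 mm tall, 0.45 kg. The point is its centre, half-way up (50 mm above its foot); z up. It stays in the case, upright; it may be nudged.
- jar_other_mid (a point): Brown amber-glass jar with a paper label and a blue screw cap, closed, upright: a cylinder 50 mm across (cap 48 mm) and 110 mm tall (glass body up to 84 mm, cap from 88 to 110 mm), about 0.2 kg. Not wanted: it stays where it stands, upright, with no push of more than 40 mm. The point is on its axis, half-way up (55 mm above its foot); z up along the axis.
- carton_other_mid (a point): White carton with a red band round it and a red patch on its top, closed, rigid, upright: 45 mm along its x, 60 mm along its y, 110 mm tall, about 0.16 kg. Not wanted: it stays where it stands, upright, with no push of more than 40 mm. The point is its centre, half-way up (55 mm above its foot); z up.
Mind the look-alikes: they are no part of the job. What is shaped like the case but brown or purple is not meant.

How it is judged:
At the end, for the whole second after the job is handed in: Orange-capped jar, green-banded carton and battery stand in the case, let go and at rest: upright within 10 degrees, centres within 10 mm of resting height on its floor, within 30 mm of its middle across and 90 mm along. Both look-alikes upright, within 40 mm of their start (x of jar_mid in the frame of case between -0.03 and 0.03 m and y of jar_mid in the frame of case between -0.09 and 0.09 m and z of jar_mid in the frame of case between 0.05 and 0.07 m and angle between each of jar_mid, carton_mid, battery_mid's own z axis and vertical below 0.175 rad and x of carton_mid in the frame of case between -0.03 and 0.03 m and y of carton_mid in the frame of case between -0.09 and 0.09 m and z of carton_mid in the frame of case between 0.05 and 0.07 m and x of battery_mid in the frame of case between -0.03 and 0.03 m and y of battery_mid in the frame of case between -0.09 and 0.09 m and z of battery_mid in the frame of case between 0.045 and 0.065 m and linear speed of each of jar, carton, battery below 0.02 m/s); the robot touches nothing.
It fails at once if the orange-capped jar is let go over the case more than 25 mm above its floor (contact force between the fingers and jar below 0.05 N and z of jar_mid in the frame of case above 0.085 m and horizontal distance between jar_mid and case below 0.11 m).
It fails at once if the green-banded carton is let go over the case more than 25 mm above its floor (contact force between the fingers and carton below 0.05 N and z of carton_mid in the frame of case above 0.085 m and horizontal distance between carton_mid and case below 0.11 m).
It fails at once if the blue-capped jar is moved more than 40 mm or tipped by more than 20 degrees (distance of jar_other_mid from where it was at the start of the episode above 0.04 m or angle between jar_other_mid's own z axis and vertical above 0.35 rad).
It fails at once if the red-banded carton is moved more than 40 mm or tipped by more than 20 degrees (distance of carton_other_mid from where it was at the start of the episode above 0.04 m or angle between carton_other_mid's own z axis and vertical above 0.35 rad).
It also fails if it takes over 56 s, if anything falls off the work surface, if the arm or the gripper's body presses on something with over 40 N, if the wrist force passes 120 N, or if a joint passes its speed limit or range.

## Robot

A 6-joint arm with a two-finger parallel gripper is mounted at the origin on the work surface. World frame = base frame: x ahead of the robot, y to its left, z up, the work surface at z = 0. Lengths are in m, angles in rad, forces in N, time in s.
With the tool pointing down it reaches from about 0.35 to 0.85 m from the base axis. Payload 8.1 kg.
Tool frame: the origin (TCP) lies midway between the tips of the shut fingers; the grasp point (between the pads) lies 19 mm behind it; x points along the fingers, y is the direction in which the jaws open and shut, and the axes are right-handed (so a half turn about x gives the same grasp; the last joint's range is limited). The gripper opens to 93 mm and grips with 3 to 60 N. Pads are 15 mm wide; open, the fingers measure 128 mm over their backs; the gripper's body (75 mm by 188 mm) begins 65 mm behind the grasp point.
Start: joints at [-1.421, 0.13, 1.488, -0, 1.523, -0.085], TCP at [0.14, -0.584, 0.186] pointing down, gripper open.
Joint ranges: [-2.96, 2.96], [-0.89, 2.26], [0.02, 2.5], [-1.34, 4.48], [0, 2.73], [-2.66, 2.66]. Speed limits (rad/s): [2.39, 2.39, 2.79, 3.14, 3.14, 3.14].

## Interface

Orientations are given as a rotation vector (axis times angle).
In Python, from rig import telemetry, capture, workorder gives the robot as it stands. The module is installed in compiled form; this text tells all that it offers.
- The arm moves only by the shell command python3 -m inch 'ROWS' [FORCE]. ROWS is JSON, a list of rows, each an object with "translation": the shift along the tool's x, y, z in mm, a list of three; "turn": the turn about the tool's x in degrees; "grip": the opening, from 0 (shut) to 1 (fully open). In form: [{"translation": [tx, ty, tz], "turn": turn, "grip": grip}, ...]. A call has 1 to 12 rows; each row shifts and turns the commanded pose from where the row before left it, along the tool's axes as they then stand; what a row does not reach is not made up. A row lasts 1/10 s, in which the tool goes at most 50 mm and 8.59 degrees, less where a joint would pass 70% of its speed; a pose out of reach is approached as far as the arm can. A call with a gripper value outside its range is refused whole. The fingers move at their own pace and stop on an object; FORCE is the grip in N (left out, the last holds). Time passes only in rows, so rows that do not move let the fingers close. It gives the time, the measured TCP pose, the force and the opening at its end, in the units of the state.
- telemetry.read_state(): the state, without advancing time (a new reading comes with each control period).
- capture(name): name is "side" or "top"; returns a dict with "img" (420x560x3 uint8, blue, green, red), "range_z" (420x560 float32, m along the optical axis (not along the pixel's ray), 0 where there is no reading), "mtx" (3x3 intrinsics, pixels), "distortion" ([k1, k2, p1, p2, k3] as OpenCV has them; the pictures are not rectified), "extrinsics" (4x4, takes a point from world to camera coordinates). Camera axes: x right, y up, looking along -z (the intrinsics and any distortion apply to the point x, -y, -z); pixel columns grow to the right and rows downward; lengths in m; the calibration is good to about 2 mm. A picture is of the moment at which its call begins.
- workorder.sign_off(): hands the job in, once; it reports no verdict.
The state is a dict: "time": time; "joint_pos": joint angles; "qvel": joint speeds; "effort": joint torques, N m; "eef_pos": TCP position; "orientation": TCP orientation; "force": force on the tool from outside, world axes, zero at the start; "wrist_torque": the same for the moment, N m; "opening": finger opening in m.
Only numpy, scipy, OpenCV 4.12 (cv2) and the standard library are available. Lean on these libraries where they do the work, as an engineer would, in place of code of your own. Each camera call takes 0.05 s, during which the arm holds its last target.

## Working session

There is one attempt and no reset: what is moved stays moved. The work goes in short steps, Python scripts to look and compute and a shell command to move; the robot and the scene stay as the last step left them, time stands still between calls to the robot, and variables do not carry over. Pictures are saved under pics/ and viewed, and the job is handed in when it is done.

```bash
mkdir -p pics; cat > h.py <<'E'
import numpy as np, cv2, pickle
from rig import telemetry, capture, workorder
def snap(name,tag):
    d=capture(name); pickle.dump(d,open(f'pics/{tag}.pkl','wb')); cv2.imwrite(f'pics/{tag}.png',d['img']); return d
def load(tag): return pickle.load(open(f'pics/{tag}.pkl','rb'))
def px2w(d,u,v,z=None):
    """with z: intersect ray with plane; else use depth"""
    n=cv2.undistortPoints(np.array([[[u,v]]],float),np.array(d['mtx'],float),np.array(d['distortion'],float))[0,0]
    E=np.array(d['extrinsics']);R=E[:3,:3];t=E[:3,3]
    ray=np.array([n[0],-n[1],-1.0])
    if z is None: 
        p=ray*float(d['range_z'][int(round(v)),int(round(u))]); return R.T@(p-t)
    c=-R.T@t; r=R.T@ray; return c+r*(z-c[2])/r[2]
E
python3 - <<'E'
from h import *
for n in('top','side'):
    d=snap(n,n+'0'); E=np.array(d['extrinsics']); print(n,(-E[:3,:3].T@E[:3,3]).round(3),np.array(d['mtx']).round(1).tolist())
s=telemetry.read_state(); print(s)
E
```

```text
top [0.328 0.087 1.16 ] [[509.0, 0.0, 272.8], [0.0, 509.0, 212.3], [0.0, 0.0, 1.0]]
side [-0.203  0.685  0.7  ] [[411.2, 0.0, 280.7], [0.0, 411.2, 211.0], [0.0, 0.0, 1.0]]
{'time': 0.1, 'joint_pos': array([-1.42141857e+00,  1.31090069e-01,  1.48916565e+00,  1.07180083e-05,
        1.52296211e+00, -8.53987621e-02]), 'qvel': array([ 0.00034445, -0.00201729, -0.00177982,  0.00033603, -0.00118903,
       -0.0006663 ]), 'effort': array([ 2.13800849e-03, -5.61349046e+01, -4.93091011e+01,  7.72942998e-02,
        2.93271546e-02, -6.98552981e-05]), 'eef_pos': array([ 0.13951992, -0.58298723,  0.18539232]), 'orientation': array([ 2.09757845,  0.24908875, -2.09766564]), 'force': array([ 0.81969428,  0.78997423, -0.44659142]), 'wrist_torque': array([0.0211122 , 0.01389601, 0.01822856]), 'opening': 0.09339776960198641}
```

```bash
ls .
```

```text
h.py
pics
```

View pics/top0.png

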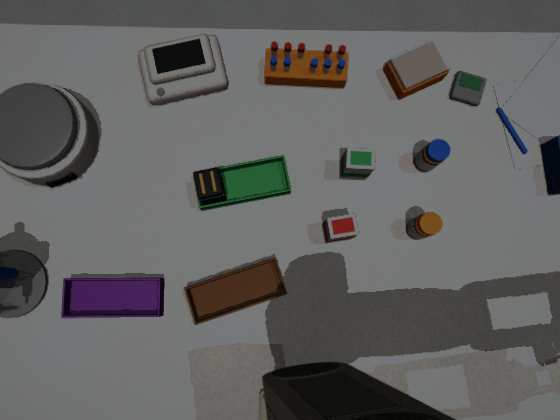

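View pics/side0.png

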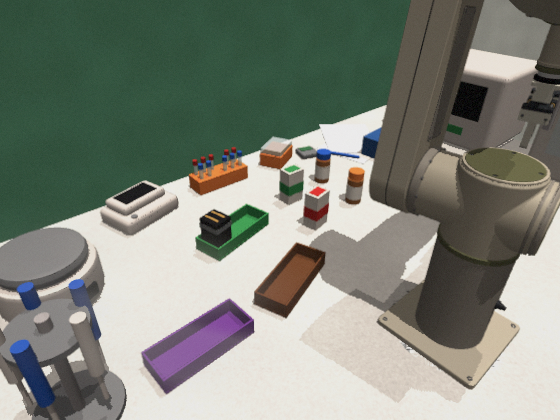

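Top picture: the green case is at about (243,182) with the battery at its left (+y) end. Candidates are the orange-cap jar (429,223) against the blue-cap jar (438,150), and the green-patch carton (360,158) against the red-patch one (342,226). The brown case (236,290) and purple case (113,297) are decoys. I'll check the choice in one close crop.

```bash
python3 - <<'E'
from h import *
d=load('top0'); im=d['img']
c=cv2.resize(im[130:255,185:460],None,fx=2.9,fy=2.9,interpolation=cv2.INTER_CUBIC); c=np.clip(c.astype(float)*1.6,0,255).astype(np.uint8); cv2.imwrite('pics/crop0.png',c); print(c.shape)
hsv=cv2.cvtColor(im,cv2.COLOR_BGR2HSV)
def blob(lo,hi,box):
    u0,v0,u1,v1=box; m=cv2.inRange(hsv[v0:v1,u0:u1],lo,hi)
    n,l,s,ce=cv2.connectedComponentsWithStats(m); i=1+np.argmax(s[1:,4]); 
    pts=np.argwhere(l==i)[:,::-1]+[u0,v0]; return ce[i]+[u0,v0],pts
zz={'orange':((5,120,60),(22,255,255),(405,205,450,245),.11),'blue':((105,120,50),(130,255,255),(410,135,455,170),.11),'green':((45,120,50),(85,255,255),(345,145,380,170),.11),'red':((0,120,80),(10,255,255),(325,215,362,238),.11),'brass':((12,80,60),(30,255,255),(190,165,230,200),.105)}
for k,(lo,hi,b,z) in zz.items():
    c,p=blob(lo,hi,b); w=px2w(d,*c,z); 
    q=np.array([px2w(d,*x,z)[:2] for x in p]); r=cv2.minAreaRect((q*1000).astype(np.float32))
    print(k,c.round(1),w.round(4),'depth',px2w(d,*c).round(4),r)
E
```

```text
(362, 798, 3)
orange [429.4 223.5] [ 0.4637 -0.2417  0.11  ] depth [ 0.4634 -0.2412  0.1117] ((463.72442626953125, -239.92245483398438), (46.17020034790039, 54.08466720581055), 22.479642868041992)
blue [438.5 149.5] [ 0.6221 -0.2656  0.11  ] depth [ 0.6216 -0.265   0.1119] ((622.065673828125, -265.6898193359375), (44.318824768066406, 46.08387756347656), 88.40185546875)
green [360.6 157.7] [ 0.602  -0.1006  0.11  ] depth [ 0.6018 -0.1005  0.1106] ((602.1678466796875, -100.42072296142578), (40.26436233520508, 27.976423263549805), 89.2897720336914)
red [342.6 225.4] [ 0.457  -0.0619  0.11  ] depth [ 0.4569 -0.0618  0.1104] ((457.0326843261719, -61.93206787109375), (28.783252716064453, 43.41181945800781), 10.343317985534668)
brass [212.9 181. ] [0.5478 0.2109 0.105 ] depth [0.5477 0.2108 0.1056] ((548.15234375, 211.00485229492188), (44.43918228149414, 7.006850242614746), 12.789093017578125)
```

View pics/crop0.png

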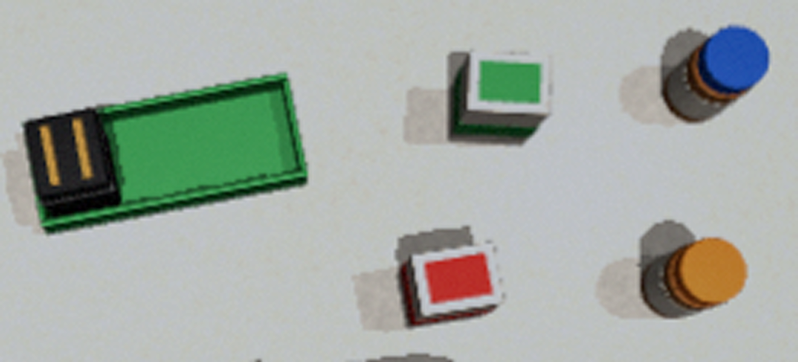

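The crop confirms the choice: green patch at (360,158), orange cap at (429,223), and the green case with the battery at its left end. The red carton and blue jar stay. Next I'll get the case pose from the rim.

```bash
python3 - <<'E'
from h import *
d=load('top0'); im=d['img']; hsv=cv2.cvtColor(im,cv2.COLOR_BGR2HSV)
for n,(u,v) in dict(TR=(288,73),BR=(307,182),BL=(45,233)).items(): print(n,px2w(d,185+u/2.9,130+v/2.9,.04).round(4))
rim=[];floor=[];bat=[];gt=[];gr=[]
def pts(box):
    for v in range(box[1],box[3]):
        for u in range(box[0],box[2]):
            if d['range_z'][v,u]>0: yield u,v,px2w(d,u,v)
for u,v,p in pts((190,150,295,215)):
    if .035<p[2]<.045: rim.append(p[:2])
    if p[2]>.097: bat.append(p[:2])
f=lambda a:cv2.minAreaRect((np.array(a)*1000).astype(np.float32))
print('rim',f(rim),'bat',f(bat))
for nm,b in dict(green=(335,140,385,185),red=(318,205,365,245),orange=(400,200,450,245)).items():
    q=[p[:2] for u,v,p in pts(b) if p[2]>.105]; print(nm,f(q),len(q))
E
```

```text
TR [0.6235 0.0592 0.04  ]
BR [0.5374 0.0436 0.04  ]
BL [0.4946 0.244  0.04  ]
rim ((562.0808715820312, 155.2948760986328), (85.37774658203125, 209.96949768066406), 11.914064407348633) bat ((545.04541015625, 223.1029815673828), (60.890357971191406, 54.71541976928711), 12.593557357788086)
green ((600.7855834960938, -98.89680480957031), (59.9024772644043, 45.61112976074219), 86.85684204101562) 593
red ((456.2062683105469, -60.89116668701172), (45.074256896972656, 60.23358917236328), 10.106122970581055) 621
orange ((465.25714111328125, -244.7401885986328), (46.16878128051758, 46.4272346496582), 63.69473648071289) 415
```

```bash
cat >> h.py <<'E'
from scipy.spatial.transform import Rotation as Ro
def plan(xy,z,yaw_deg):
    """jaw axis along (cos yaw, sin yaw) mod 180; prints tool-frame shift BEFORE turn, and turn"""
    s=telemetry.read_state(); R=Ro.from_rotvec(s['orientation']).as_matrix()
    w=np.array([xy[0],xy[1],z])-s['eef_pos']
    a=np.degrees(np.arctan2(R[1,1],R[0,1])); dy=(yaw_deg-a+90)%180-90
    t=-dy # tool x points down: + turn about tool x = -yaw
    print('t',s['time'],'pos',s['eef_pos'].round(4),'x',R[:,0].round(3),'y',R[:,1].round(3),'z',R[:,2].round(3),'j6',s['joint_pos'][5].round(2))
    print('shift mm',(R.T@w*1000).round(1),'turn',round(t,1),'opening',s['opening'].round(4),'F',s['force'].round(2))
E
python3 -c "
from h import *
plan((.6012,-.0995),.18,-2.5)"
```

```text
t 0.1 pos [ 0.1395 -0.583   0.1854] x [-0.     0.002 -1.   ] y [ 0.233 -0.973 -0.002] z [-0.973 -0.233 -0.   ] j6 -0.09Traceback (most recent call last):
  File "<string>", line 3, in <module>
    plan((.6012,-.0995),.18,-2.5)
    ~~~~^^^^^^^^^^^^^^^^^^^^^^^^^
  File "h.py", line 22, in plan
    print('shift mm',(R.T@w*1000).round(1),'turn',round(t,1),'opening',s['opening'].round(4),'F',s['force'].round(2))
                                                                       ^^^^^^^^^^^^^^^^^^
AttributeError: 'float' object has no attribute 'round'
```

```bash
sed -i "s/s\['opening'\].round(4)/round(s['opening'],4)/" h.py
python3 -c "
from h import *
plan((.6012,-.0995),.18,-2.5)"
```

```text
t 0.1 pos [ 0.1395 -0.583   0.1854] x [-0.     0.002 -1.   ] y [ 0.233 -0.973 -0.002] z [-0.973 -0.233 -0.   ] j6 -0.09
shift mm [   6.1 -362.8 -561.5] turn -74.0 opening 0.0934 F [ 0.82  0.79 -0.45]
```

```bash
python3 -m inch '[{"translation":[0,-26,-40],"turn":0,"grip":1},{"translation":[0,-26,-40],"turn":0,"grip":1},{"translation":[0,-26,-40],"turn":0,"grip":1},{"translation":[0,-26,-40],"turn":0,"grip":1},{"translation":[0,-26,-40],"turn":0,"grip":1},{"translation":[0,-26,-40],"turn":0,"grip":1},{"translation":[0,-26,-40],"turn":0,"grip":1},{"translation":[0,-26,-40],"turn":0,"grip":1},{"translation":[0,-26,-40],"turn":0,"grip":1},{"translation":[0,-26,-40],"turn":0,"grip":1},{"translation":[0,-26,-40],"turn":0,"grip":1},{"translation":[0,-26,-40],"turn":0,"grip":1}]'
python3 -m inch '[{"translation":[0,0,0],"turn":-8,"grip":1},{"translation":[0,0,0],"turn":-8,"grip":1},{"translation":[0,0,0],"turn":-8,"grip":1},{"translation":[0,0,0],"turn":-8,"grip":1},{"translation":[0,0,0],"turn":-8,"grip":1},{"translation":[0,0,0],"turn":-8,"grip":1},{"translation":[0,0,0],"turn":-8,"grip":1},{"translation":[0,0,0],"turn":-8,"grip":1},{"translation":[0,0,0],"turn":-8,"grip":1},{"translation":[0,0,0],"turn":-2,"grip":1},{"translation":[0,0,0],"turn":0,"grip":1}]'
python3 -c "
from h import *
plan((.6012,-.0995),.18,-2.5)"
```

```text
time: 1.3
eef_pos: [0.5347, -0.1666, 0.186]
orientation: [2.096, 0.248, -2.097]
force: [0.3, -0.8, 0.1]
opening: 0.0929
time: 2.4
eef_pos: [0.5336, -0.1683, 0.1859]
orientation: [1.241, 1.189, -1.242]
force: [-0.1, -0.4, 0.1]
opening: 0.0928
t 2.4 pos [ 0.5336 -0.1683  0.1859] x [-0.001  0.    -1.   ] y [ 0.999 -0.044 -0.001] z [-0.044 -0.999 -0.   ] j6 -0.35
shift mm [  5.8  64.5 -71.7] turn -0.0 opening 0.0928 F [-0.12 -0.43  0.12]
```

```bash
python3 -m inch '[{"translation":[0,32,-36],"turn":0,"grip":1},{"translation":[0,32.5,-36],"turn":0,"grip":1},{"translation":[0,0,0],"turn":0,"grip":1},{"translation":[0,0,0],"turn":0,"grip":1}]'
python3 -c "
from h import *
plan((.6012,-.0995),.05,-2.5)
snap('top','t1');snap('side','s1')
d=load('t1');cv2.imwrite('pics/t1c.png',cv2.resize(d['img'][80:260,260:460],None,fx=3,fy=3))"
```

```text
time: 2.8
eef_pos: [0.6014, -0.0985, 0.1855]
orientation: [1.24, 1.189, -1.242]
force: [-1.2, -0.7, -0.7]
opening: 0.0926
t 2.8 pos [ 0.6014 -0.0985  0.1855] x [-0.002  0.    -1.   ] y [ 0.999 -0.044 -0.002] z [-0.044 -0.999  0.   ] j6 -0.2
shift mm [135.5   0.    1. ] turn 0.0 opening 0.0926 F [-1.21 -0.67 -0.73]
```

View pics/s1.png

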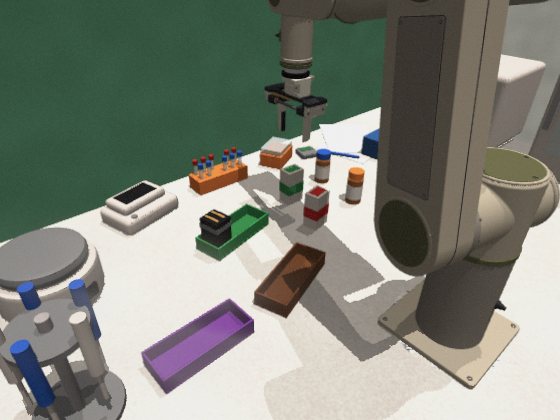

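The fingers at (295,130) are above the green carton at (291,180), one on each side. Descending.

```bash
python3 -m inch '[{"translation":[30,0,0.5],"turn":0,"grip":1},{"translation":[30,0,0.5],"turn":0,"grip":1},{"translation":[25,0,0],"turn":0,"grip":1},{"translation":[20,0,0],"turn":0,"grip":1},{"translation":[20,0,0],"turn":0,"grip":1},{"translation":[10,0,0],"turn":0,"grip":1},{"translation":[0,0,0],"turn":0,"grip":1},{"translation":[0,0,0],"turn":0,"grip":1}]'
python3 -c "
from h import *
plan((.6012,-.0995),.05,-2.5)
d=snap('side','s2');cv2.imwrite('pics/s2c.png',cv2.resize(d['img'][70:250,200:400],None,fx=3,fy=3))"
```

```text
time: 3.7
eef_pos: [0.6017, -0.101, 0.0523]
orientation: [1.243, 1.187, -1.242]
force: [-0.2, 0.7, 0.7]
opening: 0.093
t 3.7 pos [ 0.6017 -0.101   0.0523] x [ 0.001 -0.    -1.   ] y [ 0.999 -0.045  0.001] z [-0.045 -0.999  0.   ] j6 -0.2
shift mm [ 2.3 -0.5 -1.5] turn -0.1 opening 0.093 F [-0.16  0.72  0.67]
```

View pics/s2c.png

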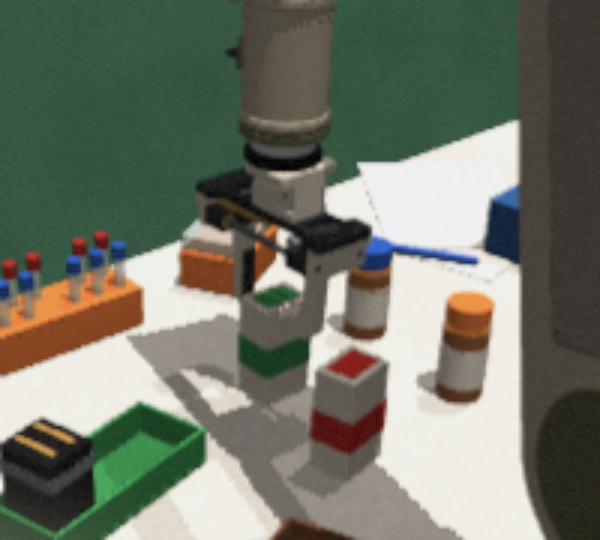

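The fingers straddle the green carton, centred in the crop at (275,320), with the red carton clear. Closing at 25 N.

```bash
python3 -m inch '[{"translation":[0,0,0],"turn":0,"grip":0.3},{"translation":[0,0,0],"turn":0,"grip":0.2},{"translation":[0,0,0],"turn":0,"grip":0.2},{"translation":[0,0,0],"turn":0,"grip":0.2},{"translation":[0,0,0],"turn":0,"grip":0.2},{"translation":[0,0,0],"turn":0,"grip":0.2},{"translation":[0,0,0],"turn":0,"grip":0.2},{"translation":[0,0,0],"turn":0,"grip":0.2}]' 25
python3 -m inch '[{"translation":[-5,0,0],"turn":0,"grip":0.2},{"translation":[-15,0,0],"turn":0,"grip":0.2},{"translation":[-25,0,0],"turn":0,"grip":0.2},{"translation":[-25,0,0],"turn":0,"grip":0.2},{"translation":[-20,0,0],"turn":0,"grip":0.2},{"translation":[-10,0,0],"turn":0,"grip":0.2},{"translation":[0,0,0],"turn":0,"grip":0.2}]'
python3 -c "
from h import *
y=np.radians(12.1);c=np.array([.561,.154]);Y=np.array([-np.sin(y),np.cos(y)])
print(c+.003*Y, c-.063*Y)
plan(c+.003*Y,.15,12.1)"
```

```text
time: 4.55
eef_pos: [0.6014, -0.1003, 0.0513]
orientation: [1.242, 1.188, -1.242]
force: [-0.6, 0.3, -0.2]
opening: 0.0448
time: 5.25
eef_pos: [0.6029, -0.1007, 0.1541]
orientation: [1.243, 1.184, -1.239]
force: [0.2, -0.0, -1.2]
opening: 0.0448
[0.56037114 0.15693335] [0.57420597 0.09239966]
t 5.25 pos [ 0.6029 -0.1007  0.1541] x [ 0.004 -0.001 -1.   ] y [ 0.999 -0.044  0.004] z [-0.044 -0.999  0.001] j6 -0.2
shift mm [   3.7  -53.9 -255.5] turn -14.6 opening 0.0448 F [ 0.21 -0.03 -1.17]
```

```bash
python3 -m inch '[{"translation":[0,-3,-15],"turn":0,"grip":0.2},{"translation":[0,-6,-30],"turn":0,"grip":0.2},{"translation":[0,-7,-35],"turn":0,"grip":0.2},{"translation":[0,-8,-35],"turn":0,"grip":0.2},{"translation":[0,-8,-35],"turn":0,"grip":0.2},{"translation":[0,-8,-35],"turn":0,"grip":0.2},{"translation":[0,-7,-35],"turn":0,"grip":0.2},{"translation":[0,-5,-25],"turn":0,"grip":0.2},{"translation":[0,-2,-10],"turn":-3,"grip":0.2},{"translation":[0,0,0],"turn":-6,"grip":0.2},{"translation":[0,0,0],"turn":-5.6,"grip":0.2},{"translation":[0,0,0],"turn":0,"grip":0.2}]'
python3 -c "
from h import *
plan((.5604,.157),.06,12.1)
snap('top','t3');snap('side','s3')
a=load('t3')['img'][100:240,150:320];b=load('s3')['img'][110:280,150:350]
cv2.imwrite('pics/c3.png',np.hstack([cv2.resize(a,(400,330)),cv2.resize(b,(388,330))]))"
```

```text
time: 6.45
eef_pos: [0.5572, 0.1576, 0.1495]
orientation: [1.05, 1.305, -1.053]
force: [0.0, -0.7, -1.6]
opening: 0.0446
t 6.45 pos [0.5572 0.1576 0.1495] x [-0.003 -0.    -1.   ] y [ 0.977  0.211 -0.003] z [ 0.211 -0.977 -0.   ] j6 -0.03
shift mm [89.5  3.3  1.3] turn 0.1 opening 0.0446 F [ 0.04 -0.69 -1.59]
```

View pics/c3.png

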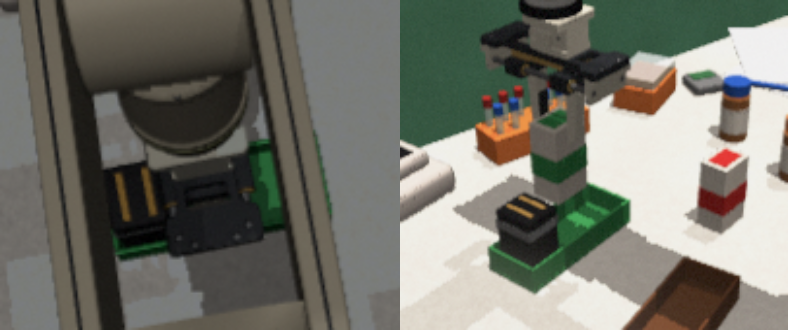

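The side crop shows the upright carton held over the case, next to the battery. I'll correct 3 mm in y and lower to just above the floor.

```bash
python3 -m inch '[{"translation":[0,3,1],"turn":0,"grip":0.2},{"translation":[20,0,0],"turn":0,"grip":0.2},{"translation":[20,0,0],"turn":0,"grip":0.2},{"translation":[15,0,0],"turn":0,"grip":0.2},{"translation":[0,0,0],"turn":0,"grip":0.2},{"translation":[0,0,0],"turn":0,"grip":0.2}]'
python3 -c "
from h import *
plan((.5604,.157),.06,12.1)
snap('top','t4');snap('side','s4')
a=load('t4')['img'][140:220,180:300];b=load('s4')['img'][130:280,180:330]
cv2.imwrite('pics/c4.png',np.hstack([cv2.resize(a,(400,330)),cv2.resize(b,(388,330))]))"
```

```text
time: 7.15
eef_pos: [0.5619, 0.1564, 0.0963]
orientation: [1.053, 1.302, -1.054]
force: [0.2, -0.2, -1.0]
opening: 0.045
t 7.15 pos [0.5619 0.1564 0.0963] x [-0.001 -0.    -1.   ] y [ 0.978  0.208 -0.001] z [ 0.208 -0.978 -0.   ] j6 -0.03
shift mm [36.3 -1.3 -0.9] turn -0.1 opening 0.045 F [ 0.15 -0.19 -0.95]
```

View pics/c4.png

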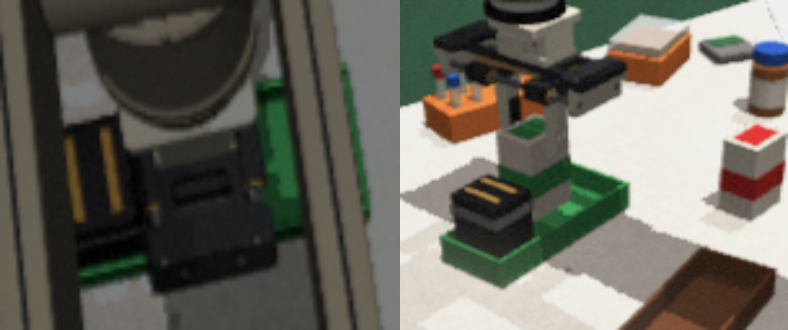

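```bash
python3 -m inch '[{"translation":[15,0,2],"turn":0,"grip":0.2},{"translation":[10,-1,0],"turn":0,"grip":0.2},{"translation":[8,0,0],"turn":0,"grip":0.2},{"translation":[3,0,0],"turn":0,"grip":0.2},{"translation":[0,0,0],"turn":0,"grip":0.2},{"translation":[0,0,0],"turn":0,"grip":0.2}]'
python3 -c "
from h import *
plan((.5604,.157),.0563,12.1)"
```

```text
time: 7.85
eef_pos: [0.5616, 0.1543, 0.0605]
orientation: [1.053, 1.301, -1.053]
force: [-0.1, -0.5, -1.0]
opening: 0.0449
t 7.85 pos [0.5616 0.1543 0.0605] x [ 0.  0. -1.] y [0.978 0.209 0.   ] z [ 0.209 -0.978  0.   ] j6 -0.03
shift mm [ 4.2 -0.6 -2.9] turn -0.0 opening 0.0449 F [-0.15 -0.5  -1.  ]
```

```bash
python3 -m inch '[{"translation":[2,0,0],"turn":0,"grip":0.2},{"translation":[1.5,0,0],"turn":0,"grip":0.2},{"translation":[1,0,0],"turn":0,"grip":0.2},{"translation":[0,0,0],"turn":0,"grip":0.2},{"translation":[0,0,0],"turn":0,"grip":0.2}]'
```

```text
time: 8.35
eef_pos: [0.5616, 0.1543, 0.0562]
orientation: [1.053, 1.301, -1.053]
force: [-1.6, -0.1, 2.8]
opening: 0.0449
```

Contact is felt: the vertical force rose from -1 to +2.8 N at the expected height. Releasing and lifting.

```bash
python3 -m inch '[{"translation":[0,0,0],"turn":0,"grip":0.6},{"translation":[0,0,0],"turn":0,"grip":0.9},{"translation":[0,0,0],"turn":0,"grip":0.9},{"translation":[0,0,0],"turn":0,"grip":0.9},{"translation":[0,0,0],"turn":0,"grip":0.9},{"translation":[-15,0,0],"turn":0,"grip":0.9},{"translation":[-30,0,0],"turn":0,"grip":0.9},{"translation":[-40,0,0],"turn":0,"grip":0.9},{"translation":[-40,0,0],"turn":0,"grip":1},{"translation":[-10,0,0],"turn":0,"grip":1},{"translation":[0,0,0],"turn":0,"grip":1}]'
python3 -c "
from h import *
plan((.4645,-.2445),.19,-20)
snap('top','t5');snap('side','s5')
b=load('s5')['img'][130:280,180:330]
cv2.imwrite('pics/c5.png',cv2.resize(b,(600,600)))"
```

```text
time: 9.45
eef_pos: [0.5633, 0.1546, 0.1948]
orientation: [1.056, 1.297, -1.048]
force: [0.6, -0.1, -0.2]
opening: 0.0928
t 9.45 pos [0.5633 0.1546 0.1948] x [ 0.006  0.001 -1.   ] y [0.978 0.209 0.006] z [ 0.209 -0.978  0.   ] j6 -0.03
shift mm [   3.8 -180.   369.7] turn 32.1 opening 0.0928 F [ 0.65 -0.13 -0.21]
```

View pics/c5.png

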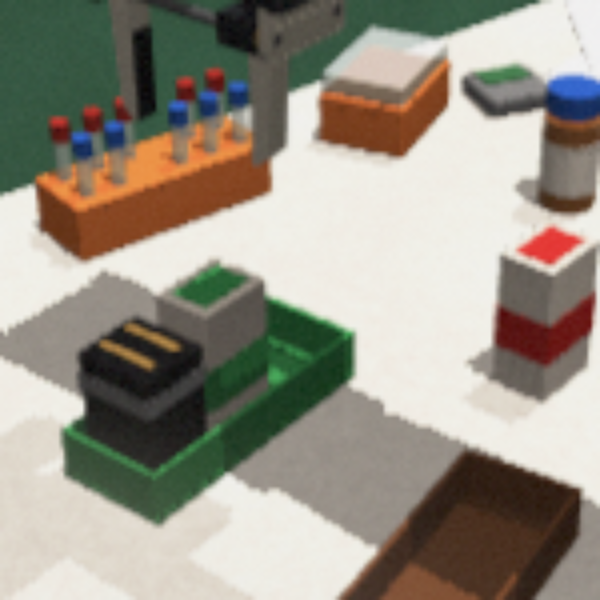

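The carton stands upright in the case at crop (215,310), beside the battery. Now to the jar with the orange cap.

```bash
python3 -m inch '[{"translation":[0,-18,37],"turn":0,"grip":1},{"translation":[0,-18,37],"turn":0,"grip":1},{"translation":[0,-18,37],"turn":0,"grip":1},{"translation":[0,-18,37],"turn":0,"grip":1},{"translation":[0,-18,37],"turn":0,"grip":1},{"translation":[0,-18,37],"turn":0,"grip":1},{"translation":[0,-18,37],"turn":0,"grip":1},{"translation":[0,-18,37],"turn":0,"grip":1},{"translation":[0,-18,37],"turn":0,"grip":1},{"translation":[0,-18,37],"turn":0,"grip":1},{"translation":[0,0,0],"turn":0,"grip":1}]'
python3 -m inch '[{"translation":[0,0,0],"turn":8,"grip":1},{"translation":[0,0,0],"turn":8,"grip":1},{"translation":[0,0,0],"turn":8,"grip":1},{"translation":[0,0,0],"turn":8,"grip":1},{"translation":[0,0,0],"turn":0,"grip":1},{"translation":[0,0,0],"turn":0,"grip":1}]'
python3 -c "
from h import *
plan((.4645,-.2445),.05,-20)
d=snap('side','s6'); d=snap('top','t6')"
```

```text
time: 10.65
eef_pos: [0.4599, -0.2486, 0.1882]
orientation: [1.055, 1.303, -1.059]
force: [0.2, 0.4, -0.9]
opening: 0.0931
time: 11.25
eef_pos: [0.4621, -0.2443, 0.1894]
orientation: [1.457, 1.029, -1.459]
force: [0.0, -0.7, 0.4]
opening: 0.0929
t 11.25 pos [ 0.4621 -0.2443  0.1894] x [-0.002  0.001 -1.   ] y [ 0.942 -0.337 -0.002] z [-0.337 -0.942 -0.001] j6 -0.24
shift mm [139.4   2.6  -0.5] turn 0.3 opening 0.0929 F [ 0.04 -0.65  0.36]
```

View pics/t6.png

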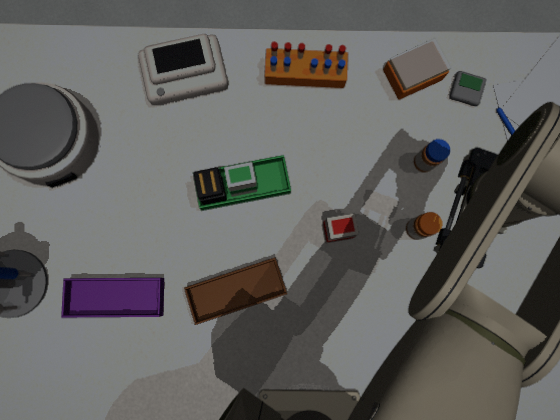

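View pics/s6.png

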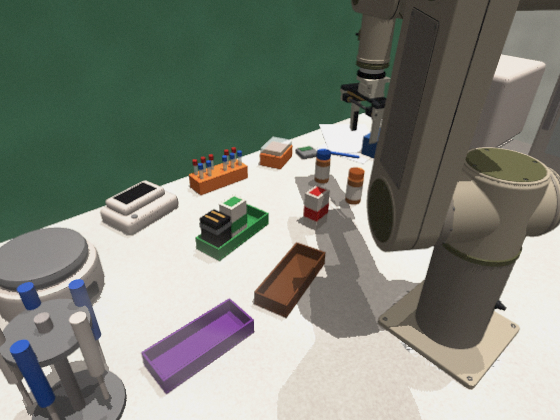

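The top view shows the carton seated at (240,178). The gripper is above and outward of the jar at (427,224), which matches its parallax. Descending.

```bash
python3 -m inch '[{"translation":[20,2.5,-0.5],"turn":0,"grip":1},{"translation":[25,0,0],"turn":0,"grip":1},{"translation":[20,0,0],"turn":0,"grip":1},{"translation":[0,0,0],"turn":0,"grip":1},{"translation":[0,0,0],"turn":0,"grip":1}]'
python3 -c "
from h import *
plan((.4645,-.2445),.05,-20)
d=snap('side','s7'); cv2.imwrite('pics/c7.png',cv2.resize(d['img'][90:240,290:440],(600,600)))"
```

```text
time: 11.85
eef_pos: [0.465, -0.2453, 0.1259]
orientation: [1.46, 1.026, -1.46]
force: [-0.5, 0.2, 0.4]
opening: 0.0931
t 11.85 pos [ 0.465  -0.2453  0.1259] x [-0.001  0.    -1.   ] y [ 0.94  -0.34  -0.001] z [-0.34 -0.94 -0.  ] j6 -0.24
shift mm [75.9 -0.7 -0.6] turn 0.1 opening 0.0931 F [-0.52  0.22  0.36]
```

View pics/c7.png

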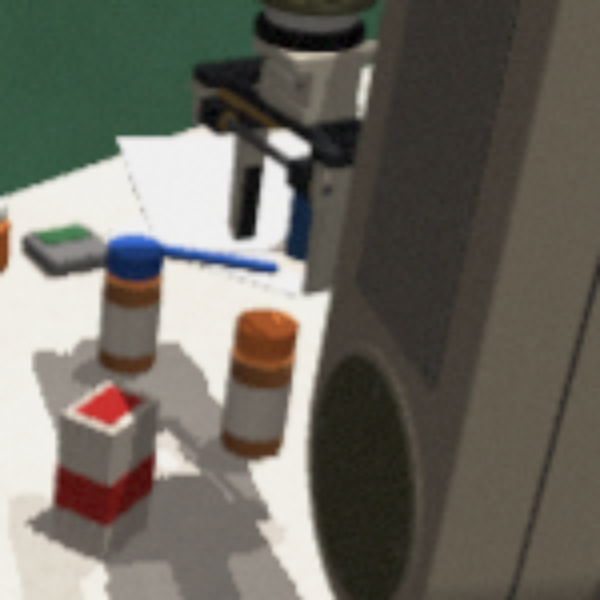

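The finger tips' midpoint in this crop, about (280,264), looks too far back for the jar's cap at (267,320). I'll verify by measuring the jar in the side camera before going down.

```bash
python3 - <<'E'
from h import *
def proj(d,P):
    E=np.array(d['extrinsics']);p=E[:3,:3]@np.array(P)+E[:3,3]
    return cv2.projectPoints(np.array([[p[0],-p[1],-p[2]]]),np.zeros(3),np.zeros(3),np.array(d['mtx'],float),np.array(d['distortion'],float))[0].ravel()
d=load('s7')
cr=lambda P:((proj(d,P)-[290,90])*4).round(0)
print('tcp',cr((.465,-.2453,.1259)),'cap est',cr((.4645,-.2445,.11)),'foot',cr((.4645,-.2445,0)))
print('cap top px->',px2w(d,290+267/4,90+318/4,.11), px2w(d,290+267/4,90+318/4))
print('red top',px2w(d,290+107/4,90+405/4,.11),px2w(d,290+107/4,90+405/4))
print('blue top',px2w(d,290+134/4,90+243/4,.11))
for t in('t6','t0' if 0 else 'top0'):
    e=load(t); print(t,'orange', px2w(e,428,222,.11),'proj est',proj(e,(.4645,-.2445,.11)))
E
```

```text
tcp [270. 303.] cap est [268. 322.] foot [251. 443.]
cap top px-> [ 0.46862259 -0.24887014  0.11      ] [ 0.46441848 -0.24302018  0.11369372]
red top [ 0.45809778 -0.06061552  0.11      ] [ 0.45586901 -0.05809984  0.1119894 ]
blue top [ 0.62628416 -0.26859919  0.11      ]
t6 orange [ 0.46677945 -0.23899757  0.11      ] proj est [430.69556243 223.12940958]
top0 orange [ 0.46677945 -0.23899757  0.11      ] proj est [430.69556243 223.12940958]
```

```bash
python3 - <<'E'
from h import *
def proj(d,P):
    E=np.array(d['extrinsics']);p=E[:3,:3]@np.array(P)+E[:3,3]
    return cv2.projectPoints(np.array([[p[0],-p[1],-p[2]]]),np.zeros(3),np.zeros(3),np.array(d['mtx'],float),np.array(d['distortion'],float))[0].ravel()
d=load('s7'); c=np.array((.465,-.2453,.1259)); y=np.array([.94,-.34,0])
for s in(-.055,.055): print(((proj(d,c+s*y)-[290,90])*4).round(0))
for u,v in((243,230),(317,280),(320,250),(240,215),(247,200)): print((u,v),px2w(d,290+u/4,90+v/4).round(3))
E
```

```text
[309. 335.]
[234. 272.]
(243, 230) [ 0.512 -0.263  0.164]
(317, 280) [ 0.411 -0.222  0.173]
(320, 250) [ 0.407 -0.215  0.2  ]
(240, 215) [ 0.513 -0.258  0.177]
(247, 200) [ 0.512 -0.264  0.189]
```

The horizontal position agrees within 3 mm. The open tips read about 35 mm higher than the TCP, so the fingers seem to retract as they open. I'll check where the tips sat on the carton at 45 mm opening.

```bash
python3 - <<'E'
from h import *
d=load('s3'); cv2.imwrite('pics/c3b.png',cv2.resize(d['img'][120:220,190:290],(600,600),interpolation=cv2.INTER_CUBIC))
E
```

```text
(no output)
```

View pics/c3b.png

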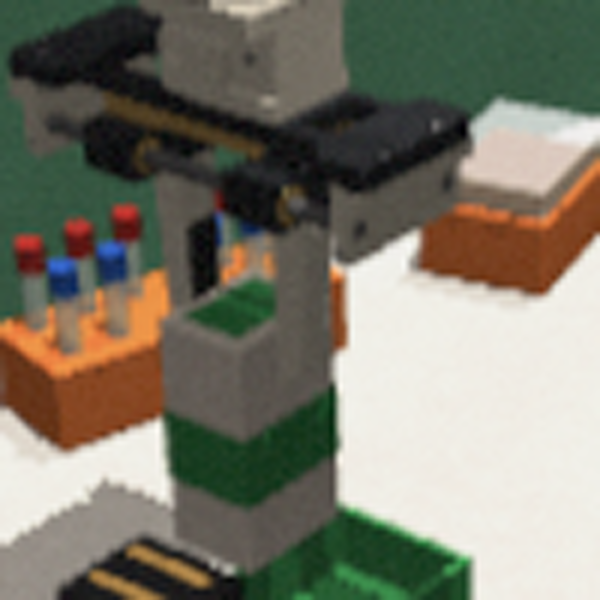

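```bash
python3 - <<'E'
from h import *
def tips(tag,c,y,box,lo,hi):
    d=load(tag); y=np.array(y);n=np.array([y[1],-y[0]]);out=[]
    for v in range(box[1],box[3]):
        for u in range(box[0],box[2]):
            if d['range_z'][v,u]>0:
                p=px2w(d,u,v); r=p[:2]-c
                if abs(r@n)<.012 and lo<abs(r@y)<hi and p[2]>.02: out.append((p[2],r@y,u,v))
    for s in(1,-1):
        q=sorted(o for o in out if o[1]*s>0); print(tag,s,len(q),[tuple(np.round(o,3)) for o in q[:4]])
tips('s3',(.5572,.1576),(.977,.211),(190,120,290,230),.028,.045)
tips('s2',(.6017,-.101),(.999,-.045),(240,110,340,220),.045,.068)
tips('s7',(.465,-.2453),(.94,-.34),(320,90,390,200),.045,.068)
E
```

```text
s3 1 74 [(np.float64(0.201), np.float64(0.036), np.float64(218.0), np.float64(171.0)), (np.float64(0.202), np.float64(0.038), np.float64(218.0), np.float64(170.0)), (np.float64(0.203), np.float64(0.034), np.float64(219.0), np.float64(170.0)), (np.float64(0.206), np.float64(0.029), np.float64(220.0), np.float64(170.0))]
s3 -1 340 [(np.float64(0.038), np.float64(-0.037), np.float64(247.0), np.float64(229.0)), (np.float64(0.039), np.float64(-0.036), np.float64(246.0), np.float64(229.0)), (np.float64(0.04), np.float64(-0.035), np.float64(245.0), np.float64(229.0)), (np.float64(0.04), np.float64(-0.032), np.float64(245.0), np.float64(228.0))]
s2 1 192 [(np.float64(0.09), np.float64(0.051), np.float64(279.0), np.float64(169.0)), (np.float64(0.09), np.float64(0.056), np.float64(279.0), np.float64(168.0)), (np.float64(0.094), np.float64(0.057), np.float64(278.0), np.float64(167.0)), (np.float64(0.096), np.float64(0.054), np.float64(279.0), np.float64(167.0))]
s2 -1 162 [(np.float64(0.087), np.float64(-0.048), np.float64(300.0), np.float64(182.0)), (np.float64(0.088), np.float64(-0.051), np.float64(301.0), np.float64(182.0)), (np.float64(0.088), np.float64(-0.052), np.float64(304.0), np.float64(181.0)), (np.float64(0.09), np.float64(-0.049), np.float64(301.0), np.float64(181.0))]
s7 1 207 [(np.float64(0.159), np.float64(0.05), np.float64(350.0), np.float64(149.0)), (np.float64(0.16), np.float64(0.051), np.float64(353.0), np.float64(148.0)), (np.float64(0.16), np.float64(0.049), np.float64(349.0), np.float64(149.0)), (np.float64(0.161), np.float64(0.049), np.float64(348.0), np.float64(149.0))]
s7 -1 173 [(np.float64(0.161), np.float64(-0.05), np.float64(370.0), np.float64(162.0)), (np.float64(0.162), np.float64(-0.047), np.float64(365.0), np.float64(162.0)), (np.float64(0.162), np.float64(-0.052), np.float64(369.0), np.float64(162.0)), (np.float64(0.163), np.float64(-0.049), np.float64(366.0), np.float64(162.0))]
```

```bash
python3 - <<'E'
from h import *
d=load('s3'); c=np.array((.5572,.1576)); y=np.array((.977,.211)); n=np.array([y[1],-y[0]]);o=[]
for v in range(120,230):
  for u in range(190,290):
    if d['range_z'][v,u]>0:
      p=px2w(d,u,v); r=p[:2]-c
      if abs(r@n)<.012 and -.045<r@y<-.025 and p[2]>.06:o.append(p[2])
print(np.histogram(o,bins=np.arange(.06,.3,.01)))
d=load('t3')
E
```

```text
(array([ 0,  0,  0,  0,  0,  0,  0,  0,  0,  0,  0,  0,  4, 21, 28, 30, 29,
       35, 30, 27,  4,  0,  0]), array([0.06, 0.07, 0.08, 0.09, 0.1 , 0.11, 0.12, 0.13, 0.14, 0.15, 0.16,
       0.17, 0.18, 0.19, 0.2 , 0.21, 0.22, 0.23, 0.24, 0.25, 0.26, 0.27,
       0.28, 0.29]))
```

The tips sit a constant ~35 mm above the reported TCP, open or closed, so the carton was gripped by its top 25 mm. Lowering the jar grasp to the reported z = 0.05 would put the pads on its cap. I'll aim for a reported TCP near 0.014, which puts the real tips near 0.05, in stages with a look.

```bash
python3 -m inch '[{"translation":[20,-0.5,-0.5],"turn":0,"grip":1},{"translation":[25,0,0],"turn":0,"grip":1},{"translation":[20,0,0],"turn":0,"grip":1},{"translation":[15,0,0],"turn":0,"grip":1},{"translation":[0,0,0],"turn":0,"grip":1},{"translation":[0,0,0],"turn":0,"grip":1}]'
python3 -c "
from h import *
plan((.4645,-.2445),.014,-20)
d=snap('side','s8'); cv2.imwrite('pics/c8.png',cv2.resize(d['img'][110:220,310:420],(600,600)))
c=np.array((.4645,-.2445));y=np.array((.94,-.34));n=np.array([y[1],-y[0]])
for s in (1,-1):
  o=[]
  for v in range(110,220):
    for u in range(310,400):
      if d['range_z'][v,u]>0:
        p=px2w(d,u,v);r=p[:2]-c
        if abs(r@n)<.012 and .045<s*(r@y)<.068 and p[2]>.02:o.append(p[2])
  print(sorted(np.round(o,3))[:6])
"
```

```text
time: 12.5
eef_pos: [0.4654, -0.2453, 0.0469]
orientation: [1.461, 1.023, -1.46]
force: [0.9, 0.6, -0.3]
opening: 0.0931
t 12.5 pos [ 0.4654 -0.2453  0.0469] x [ 0.001 -0.001 -1.   ] y [ 0.94  -0.341  0.001] z [-0.341 -0.94   0.   ] j6 -0.23
shift mm [32.9 -1.2 -0.4] turn 0.1 opening 0.0931 F [ 0.86  0.64 -0.28]
[np.float64(0.083), np.float64(0.084), np.float64(0.084), np.float64(0.086), np.float64(0.086), np.float64(0.086)]
[np.float64(0.081), np.float64(0.082), np.float64(0.083), np.float64(0.086), np.float64(0.087), np.float64(0.088)]
```

View pics/c8.png

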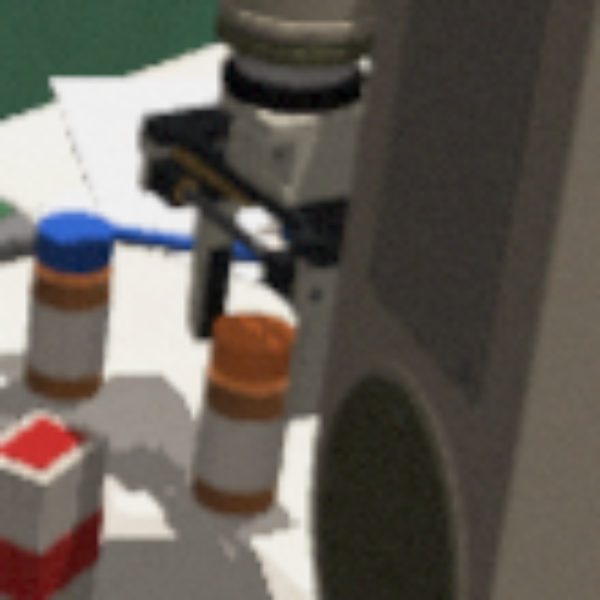

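The tips straddle the jar at z ≈ 0.082, so the offset is confirmed. I'll go another 32 mm down and close.

```bash
python3 -m inch '[{"translation":[12,-0.5,0],"turn":0,"grip":1},{"translation":[12,-0.5,0],"turn":0,"grip":1},{"translation":[8,0,0],"turn":0,"grip":1},{"translation":[0,0,0],"turn":0,"grip":1},{"translation":[0,0,0],"turn":0,"grip":1}]'
python3 -c "
from h import *
d=snap('side','s9'); cv2.imwrite('pics/c9.png',cv2.resize(d['img'][110:220,310:420],(600,600)))"
```

```text
time: 13.05
eef_pos: [0.4635, -0.2443, 0.0133]
orientation: [1.461, 1.025, -1.461]
force: [-0.7, -0.2, -0.5]
opening: 0.0933
```

View pics/c9.png

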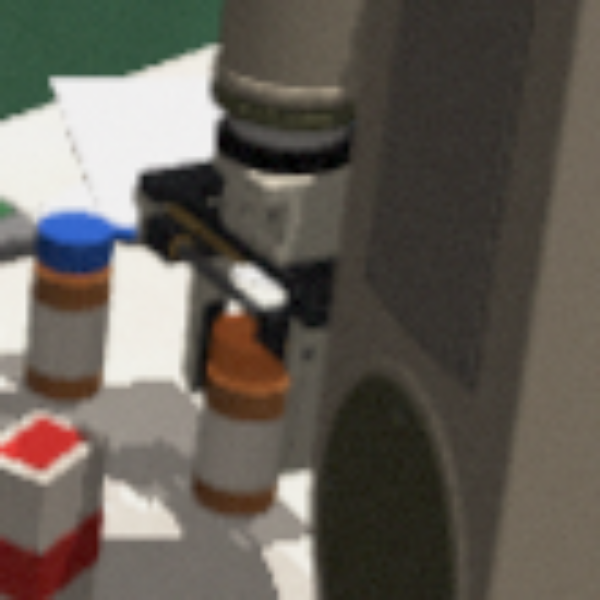

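The jar is between the fingers, with their tips around the label's height and no contact force. Closing at 25 N.

```bash
python3 -m inch '[{"translation":[0,0,0],"turn":0,"grip":0.3},{"translation":[0,0,0],"turn":0,"grip":0.2},{"translation":[0,0,0],"turn":0,"grip":0.2},{"translation":[0,0,0],"turn":0,"grip":0.2},{"translation":[0,0,0],"turn":0,"grip":0.2},{"translation":[0,0,0],"turn":0,"grip":0.2},{"translation":[0,0,0],"turn":0,"grip":0.2},{"translation":[0,0,0],"turn":0,"grip":0.2}]' 25
python3 -m inch '[{"translation":[-5,0,0],"turn":0,"grip":0.2},{"translation":[-15,0,0],"turn":0,"grip":0.2},{"translation":[-25,0,0],"turn":0,"grip":0.2},{"translation":[-30,0,0],"turn":0,"grip":0.2},{"translation":[-30,0,0],"turn":0,"grip":0.2},{"translation":[-25,0,0],"turn":0,"grip":0.2},{"translation":[-10,0,0],"turn":0,"grip":0.2},{"translation":[0,0,0],"turn":0,"grip":0.2}]'
python3 -c "
from h import *
plan((.5742,.0924),.16,12.1)
d=snap('side','s10'); cv2.imwrite('pics/c10.png',cv2.resize(d['img'][80:220,300:440],(600,600)))"
```

```text
time: 13.9
eef_pos: [0.4642, -0.2447, 0.014]
orientation: [1.461, 1.023, -1.46]
force: [1.4, -0.7, -1.0]
opening: 0.0492
time: 14.7
eef_pos: [0.4649, -0.2453, 0.1561]
orientation: [1.461, 1.02, -1.459]
force: [-0.4, 0.5, -3.6]
opening: 0.0497
t 14.7 pos [ 0.4649 -0.2453  0.1561] x [ 0.003 -0.002 -1.   ] y [ 0.94  -0.341  0.004] z [-0.341 -0.94   0.001] j6 -0.23
shift mm [  -4.3  -12.5 -354.7] turn -32.0 opening 0.0497 F [-0.35  0.47 -3.55]
```

View pics/c10.png

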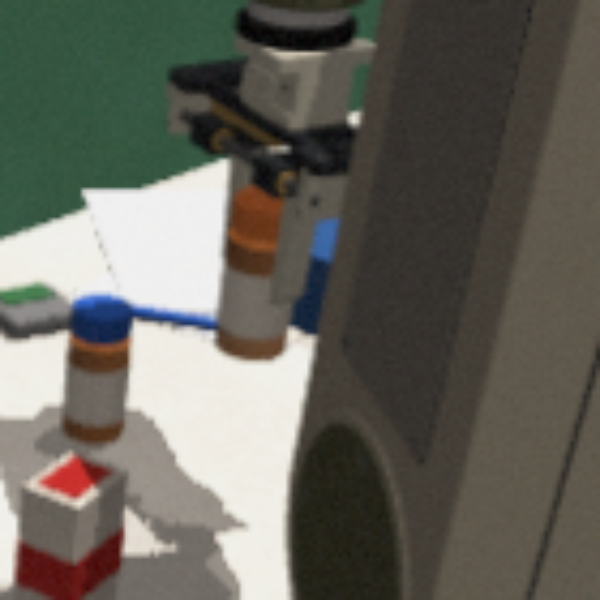

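The jar is held by the glass, upright, with its foot at about 0.14. I'll measure the packed carton and the case in the earlier clear top view (t6) to fix the jar's spot.

```bash
python3 - <<'E'
from h import *
d=load('t6'); rim=[];bat=[];car=[]
for v in range(150,215):
  for u in range(190,295):
    if d['range_z'][v,u]>0:
      p=px2w(d,u,v)
      if .035<p[2]<.045 : rim.append(p[:2])
      if p[2]>.106: car.append(p[:2])
      elif p[2]>.097: bat.append(p[:2])
f=lambda a:cv2.minAreaRect((np.array(a)*1000).astype(np.float32))
for a in(rim,bat,car): print(f(a))
y=np.radians(12.1);X=np.array([np.cos(y),np.sin(y)]);Y=np.array([-np.sin(y),np.cos(y)])
for c in([.562,.1553],[.561,.154]): r=np.array(f(car)[0])/1000-c; print('carton rel',r@X,r@Y)
c=np.array(f(car)[0])/1000; print('inner end wall from carton',(np.array(rim)-c)@Y@np.ones(1) if 0 else np.sort((np.array(rim)-c)@Y)[:5])
E
```

```text
((562.0330810546875, 155.00192260742188), (84.8324203491211, 209.95529174804688), 12.09611701965332)
((552.857421875, 188.636962890625), (60.28702926635742, 125.86477661132812), 13.602554321289062)
((554.1326293945312, 186.10337829589844), (56.07633972167969, 124.79937744140625), 16.196645736694336)
carton rel -0.0012356232044258193 0.03176817385341352
carton rel 1.4664164107755934e-05 0.03282967349829588
inner end wall from carton [-0.13704659 -0.13667866 -0.13667755 -0.13666504 -0.13661141]
```

```bash
python3 -m inch '[{"translation":[0,0,-15],"turn":0,"grip":0.2},{"translation":[0,-1,-25],"turn":0,"grip":0.2},{"translation":[0,-1,-35],"turn":0,"grip":0.2},{"translation":[0,-1,-35],"turn":0,"grip":0.2},{"translation":[0,-1,-35],"turn":0,"grip":0.2},{"translation":[0,-1,-35],"turn":0,"grip":0.2},{"translation":[0,-1,-35],"turn":0,"grip":0.2},{"translation":[0,-1,-35],"turn":0,"grip":0.2},{"translation":[0,-1,-35],"turn":0,"grip":0.2},{"translation":[0,-1,-30],"turn":0,"grip":0.2},{"translation":[0,-1,-25],"turn":0,"grip":0.2},{"translation":[0,-1,-15],"turn":0,"grip":0.2}]'
python3 -m inch '[{"translation":[0,0,0],"turn":-5,"grip":0.2},{"translation":[0,0,0],"turn":-7,"grip":0.2},{"translation":[0,0,0],"turn":-7,"grip":0.2},{"translation":[0,0,0],"turn":-7,"grip":0.2},{"translation":[0,0,0],"turn":-6,"grip":0.2},{"translation":[0,0,0],"turn":0,"grip":0.2},{"translation":[0,0,0],"turn":0,"grip":0.2}]'
python3 -c "
from h import *
plan((.5754,.0924),.019,12.1)"
```

```text
time: 15.95
eef_pos: [0.5735, 0.0955, 0.1516]
orientation: [1.458, 1.027, -1.463]
force: [-0.1, -0.4, -2.4]
opening: 0.0499
time: 16.65
eef_pos: [0.574, 0.0929, 0.1529]
orientation: [1.055, 1.301, -1.056]
force: [0.0, -0.8, -1.9]
opening: 0.0501
t 16.65 pos [0.574  0.0929 0.1529] x [-0.002 -0.    -1.   ] y [ 0.979  0.206 -0.002] z [ 0.206 -0.979 -0.   ] j6 -0.13
shift mm [133.9   1.5   0.8] turn -0.2 opening 0.0501 F [ 0.01 -0.75 -1.9 ]
```

```bash
python3 -m inch '[{"translation":[15,1.5,1],"turn":0,"grip":0.2},{"translation":[25,0,0],"turn":0,"grip":0.2},{"translation":[25,0,0],"turn":0,"grip":0.2},{"translation":[18,0,0],"turn":0,"grip":0.2},{"translation":[5,0,0],"turn":0,"grip":0.2},{"translation":[0,0,0],"turn":0,"grip":0.2},{"translation":[0,0,0],"turn":0,"grip":0.2}]'
python3 -c "
from h import *
plan((.5754,.0924),.019,12.1)
snap('top','t11');snap('side','s11')
a=load('t11')['img'][140:220,180:300];b=load('s11')['img'][130:280,180:330]
cv2.imwrite('pics/c11.png',np.hstack([cv2.resize(a,(400,330)),cv2.resize(b,(388,330))]))"
```

```text
time: 17.35
eef_pos: [0.577, 0.0923, 0.0666]
orientation: [1.054, 1.3, -1.053]
force: [0.5, -0.0, -2.8]
opening: 0.0496
t 17.35 pos [0.577  0.0923 0.0666] x [ 0.001  0.    -1.   ] y [0.978 0.208 0.001] z [ 0.208 -0.978  0.   ] j6 -0.14
shift mm [47.6 -1.6 -0.5] turn -0.1 opening 0.0496 F [ 0.53 -0.01 -2.83]
```

View pics/c11.png

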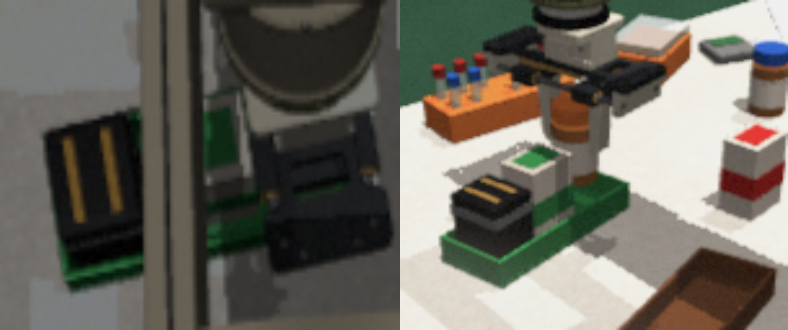

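The jar hangs upright over the free end, clear of the carton. Lowering.

```bash
python3 -m inch '[{"translation":[12,-1.5,0],"turn":0,"grip":0.2},{"translation":[12,0,0],"turn":0,"grip":0.2},{"translation":[10,0,0],"turn":0,"grip":0.2},{"translation":[7,0,0],"turn":0,"grip":0.2},{"translation":[3,0,0],"turn":0,"grip":0.2},{"translation":[0,0,0],"turn":0,"grip":0.2},{"translation":[0,0,0],"turn":0,"grip":0.2}]'
```

```text
time: 18.15
eef_pos: [0.5752, 0.0919, 0.0221]
orientation: [1.053, 1.301, -1.053]
force: [-0.4, 0.4, -2.6]
opening: 0.05
```

```bash
python3 -m inch '[{"translation":[1.5,0,0],"turn":0,"grip":0.2},{"translation":[1,0,0],"turn":0,"grip":0.2},{"translation":[1,0,0],"turn":0,"grip":0.2},{"translation":[0,0,0],"turn":0,"grip":0.2},{"translation":[0,0,0],"turn":0,"grip":0.2}]'
```

```text
time: 18.65
eef_pos: [0.5752, 0.0919, 0.019]
orientation: [1.053, 1.301, -1.052]
force: [-1.6, 0.1, 4.4]
opening: 0.0495
```

Contact: +4.4 N at the expected height. Releasing, with the real tips about 14 mm above the rim.

```bash
python3 -m inch '[{"translation":[0,0,0],"turn":0,"grip":0.6},{"translation":[0,0,0],"turn":0,"grip":0.9},{"translation":[0,0,0],"turn":0,"grip":0.9},{"translation":[0,0,0],"turn":0,"grip":0.9},{"translation":[0,0,0],"turn":0,"grip":0.9},{"translation":[-15,0,0],"turn":0,"grip":0.9},{"translation":[-25,0,0],"turn":0,"grip":0.9},{"translation":[-30,0,0],"turn":0,"grip":0.9},{"translation":[-40,0,0],"turn":0,"grip":0.9},{"translation":[-40,0,0],"turn":0,"grip":0.9},{"translation":[-15,0,0],"turn":0,"grip":0.9},{"translation":[0,0,0],"turn":0,"grip":0.9}]'
python3 -m inch '[{"translation":[0,-10,35],"turn":0,"grip":0.9},{"translation":[0,-10,35],"turn":0,"grip":0.9},{"translation":[0,-10,35],"turn":0,"grip":0.9},{"translation":[0,-10,35],"turn":0,"grip":0.9},{"translation":[0,-10,35],"turn":0,"grip":0.9},{"translation":[0,-10,35],"turn":0,"grip":0.9},{"translation":[0,-10,35],"turn":0,"grip":0.9},{"translation":[0,-10,35],"turn":0,"grip":0.9},{"translation":[0,0,0],"turn":0,"grip":0.9},{"translation":[0,0,0],"turn":0,"grip":0.9}]'
python3 - <<'E'
from h import *
snap('top','t12');snap('side','s12')
a=load('t12')['img'][130:250,180:460];b=load('s12')['img'][130:280,180:390]
cv2.imwrite('pics/c12.png',np.vstack([cv2.resize(a,(640,274)),cv2.resize(b[:, :],(450,321)) if 0 else cv2.copyMakeBorder(cv2.resize(b,(449,321)),0,0,0,191,cv2.BORDER_CONSTANT)]))
d=load('t12'); hsv=cv2.cvtColor(d['img'],cv2.COLOR_BGR2HSV)
y=np.radians(12.1);X=np.array([np.cos(y),np.sin(y)]);Y=np.array([-np.sin(y),np.cos(y)]);c=np.array([.562,.155])
def top(lo,hi,box,nm):
    u0,v0,u1,v1=box;m=cv2.inRange(hsv[v0:v1,u0:u1],lo,hi);q=np.argwhere(m>0)[:,::-1]+[u0,v0]
    P=np.array([px2w(d,u,v) for u,v in q if d['range_z'][v,u]>0]);P=P[P[:,2]>.095]
    if len(P)==0: print(nm,'none');return
    w=np.median(P,0);r=w[:2]-c;print(nm,len(P),w.round(4),'in case',(r@X).round(4),(r@Y).round(4))
top((5,120,50),(22,255,255),(255,140,300,200),'orange')
top((45,120,50),(85,255,255),(215,150,262,200),'green')
top((12,80,50),(30,255,255),(190,160,228,205),'brass')
top((105,120,40),(130,255,255),(405,130,460,175),'blue')
top((0,120,60),(10,255,255),(320,210,365,240),'red')
E
```

```text
time: 19.85
eef_pos: [0.5771, 0.0921, 0.1877]
orientation: [1.056, 1.296, -1.048]
force: [0.1, 0.2, 0.1]
opening: 0.0836
time: 20.85
eef_pos: [0.5539, -0.1987, 0.1811]
orientation: [1.054, 1.304, -1.055]
force: [0.1, 0.0, -0.0]
opening: 0.0839
orange 421 [0.572  0.0928 0.1145] in case -0.0032 -0.0629
green 259 [0.5619 0.1537 0.1152] in case -0.0004 -0.0012
brass 165 [0.5457 0.2267 0.1055] in case -0.0009 0.0735Traceback (most recent call last):
  File "<stdin>", line 15, in <module>
  File "<stdin>", line 9, in top
IndexError: too many indices for array: array is 1-dimensional, but 2 were indexed
```

View pics/c12.png

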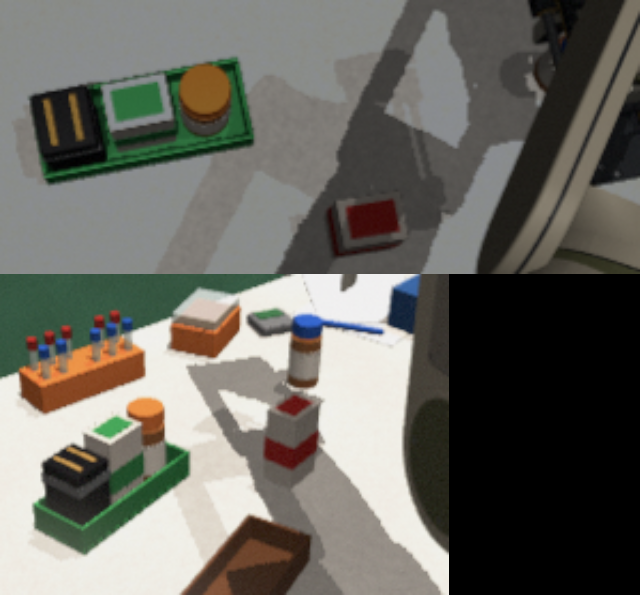

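All three stand in the row: the tops measure 0.1145, 0.1152 and 0.1055 m, against 0.115, 0.115 and 0.105 expected. Both look-alikes stand upright at their places. Handing in.

```bash
python3 -c "
from h import *
print(abs(telemetry.read_state()['qvel']).max()); print(workorder.sign_off())"
```

```text
0.014813002744655562
the job is handed in; nothing more can be done
None
```

I packed the green-banded carton and the orange-capped jar upright in the green case beside the battery. Each was lowered until floor contact was felt, then released. I handed the job in at about 21 s; the sign-off gives no verdict.

| Item | Top height measured (expected), m | Position in case frame x, y (mm) |
|---|---|---|
| Jar | 0.1145 (0.115) | -3, -63 |
| Carton | 0.1152 (0.115) | 0, -1 |
| Battery | 0.1055 (0.105) | -1, +73 |

- **Battery reading:** it sits about 1 mm past the wall limit of +72.5 mm along y, which is within the calibration error.
- **Gripper offset:** the cameras put the real fingertips about 35 mm above the reported tool point. The carton was therefore held only by its top 25 mm or so, though it set down fine. I corrected for this before gripping the jar.
- **Checks not completed:** in the last pictures both look-alikes stood upright and looked unmoved. The final measurement of the blue jar's position failed because the arm hid it from the top camera. That stopped the script, so the red carton was not re-measured either, and both were judged by eye.

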